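# Hand the evening light over to the cloche

## Task

Hand the console's light over without leaving it dark: with the fingertips, first flip the toggle lever on the base of the tall glass cloche back to its on side (the side of the small stud, away from you) so that it snaps over, and then flip the same kind of lever on the base of the rose quartz sphere forward to its off side. Push the levers gently and never grip them, do not bump the glass or the sphere, and leave everything else on the console standing where it is.

Things in the scene. Friction and masses are not known exactly. Their poses are not given: they have to be found in the camera images.
- cloche_lamp: Display lamp with the tall glass cloche. The base board is dark wood, 140 (x) by 280 (y) by 25 high, fixed to the console; origin at the centre of its underside. Its own +x points to the back (away from the robot, give or take the yaw), +y to the left. The lever stands on its right end, 85 mm to the right of the origin.
- cloche_lever (a joint): Toggle lever of the cloche lamp, rad. 0 is upright, +0.5 leaning fully to the base's back (+x) = ON, -0.5 leaning fully to the base's front (-x) = OFF. An over-centre spring holds it at either stop: it takes about 2 N at the tip to move it off a stop, less towards the centre, and once past upright it snaps across by itself.
- cloche_lever_pivot (a point): Pivot of that lever: on the base, 85 mm to the right (-y) of its origin and 30 mm above the console top. It sits in a dark steel plate 66 (x) by 36 (y) whose top is 29 mm above the console; a small steel stud, 9 mm across, at the back end of the plate marks the ON side.
- cloche_lever_tip (a point): Centre of the ball at the lever's end: 14 mm in diameter, 55 mm from the pivot, on a steel rod 8 mm thick. Leaning at a stop it is 78 mm above the console and 26 mm to the front or back of the pivot; upright, 85 mm above.
- quartz_lamp: Night lamp with the rose quartz sphere, its base and lever the same as the cloche's. The base board is dark wood, 140 (x) by 280 (y) by 25 high, fixed to the console; origin at the centre of its underside. Its own +x points to the back (away from the robot, give or take the yaw), +y to the left. The lever stands on its right end, 85 mm to the right of the origin.
- quartz_lever (a joint): Toggle lever of the quartz lamp, rad. 0 is upright, +0.5 leaning fully to the base's back (+x) = ON, -0.5 leaning fully to the base's front (-x) = OFF. An over-centre spring holds it at either stop: it takes about 2 N at the tip to move it off a stop, less towards the centre, and once past upright it snaps across by itself.
- quartz_lever_pivot (a point): Pivot of that lever: on the base, 85 mm to the right (-y) of its origin and 30 mm above the console top. It sits in a dark steel plate 66 (x) by 36 (y) whose top is 29 mm above the console; a small steel stud, 9 mm across, at the back end of the plate marks the ON side.
- quartz_lever_tip (a point): Centre of the ball at the lever's end: 14 mm in diameter, 55 mm from the pivot, on a steel rod 8 mm thick. Leaning at a stop it is 78 mm above the console and 26 mm to the front or back of the pivot; upright, 85 mm above.
- cloche_glass: The glass cloche, 120 mm in diameter, 222 mm tall with its finial, fixed on the left part of the cloche lamp's base; origin at the centre of its underside, 60 mm to the left (+y) of the base's origin, 25 mm above the console. Its wall is 85 mm from the lever.
- quartz_sphere: The rose quartz sphere, 90 mm in diameter, on a gold foot 60 mm wide, fixed on the left part of the quartz lamp's base, 60 mm left (+y) of the base's origin, top 122 mm above the console; origin at the centre of the foot's underside, 25 mm above the console.
- ring_dish: Loose white ceramic ring dish, 84 mm in diameter, 20 mm high with a slim cone 46 mm high in the middle; origin at the centre of its underside. Stands in front of the cloche lamp.
- lighter: Loose steel lighter standing upright, 14 by 38 by 57 mm; origin at the centre of its underside. Stands just behind the cloche lamp's base.
- pearl_box: Loose closed mother-of-pearl box, 62 by 87 by 45 mm; origin at the centre of its underside. Stands behind the quartz lamp's base.
- perfume: Loose square perfume bottle, 42 by 42 mm, 96 mm high; origin at the centre of its underside. Stands in front of the quartz lamp.
- candle: Loose lidded ceramic candle jar, 62 mm in diameter, 80 mm high; origin at the centre of its underside. Stands behind the cloche.
- trinket_tin: Loose round copper tin, 62 mm in diameter, 22 mm high; origin at the centre of its underside. Stands behind the quartz sphere.

How it is judged:
By the outcome, as a careful person would: the job done as asked, in the order asked, and still so for the second after the job is handed in, with the robot touching nothing.
It also fails if it takes over 48 s, if anything falls off the work surface, if the arm or the gripper's body presses on something with over 40 N, if the wrist force passes 120 N, or if a joint passes its speed limit or range.

## Robot

A 6-joint arm with a two-finger parallel gripper is mounted at the origin on the work surface. World frame = base frame: x ahead of the robot, y to its left, z up, the work surface at z = 0. Lengths are in mm, angles in rad, forces in N, time in s.
With the tool pointing down it reaches from about 375 to 900 mm from the base axis. Payload 3.1 kg.
Tool frame: the origin (TCP) lies at the very end of the fingers, on their centre line; the grasp point (between the pads) lies 19 mm behind it (ctrl.grasp_offset is the z of the grasp point in the tool frame, in mm); z points along the fingers, x is the direction in which the jaws open and shut, and the axes are right-handed (so a half turn about z gives the same grasp; the last joint's range is limited). The gripper opens to 85 mm and grips with 20 to 120 N. Pads are 22 mm wide; open, the fingers measure 114 mm over their backs; the gripper's body (76 mm by 85 mm) begins 54 mm behind the grasp point. The pads swing forward as they close: fully open they stand 13 mm farther back than shut.
Start: joints at [-1.464, 0.527, 1.433, -0, 1.181, -0.178], TCP at [176.227, -599.617, 231.31] pointing down, gripper open.
Joint ranges: [-3.08, 3.08], [-0.75, 2.2], [0.22, 2.44], [-1.43, 4.57], [0, 2.65], [-2.85, 2.85]. Speed limits (rad/s): [2.79, 2.79, 3.14, 3.14, 3.14, 3.14].

## Interface

Orientations are given as a 3x3 rotation matrix whose columns are the frame's x, y, z axes.
In Python, from station import ctrl gives the robot as it stands.
- The arm moves only by the tool move_arm, never from a script. Its argument "increments" is a list of rows, each a list of 3 entries, a list of its own where there are three numbers: the shift along the tool's x, y, z in mm, then the turn, a rotation vector about the tool's x, y, z in rad, then the opening, from 0 (shut) to 1 (fully open). A call has 1 to 8 rows; each row is the pose to reach, as a shift and turn from the pose commanded when the call began, along the tool's axes at that moment; what a row does not reach only later rows make up. A row lasts 1/8 s, in which the tool goes at most 62.5 mm and 10.7 degrees, less where a joint would pass 70% of its speed; a pose out of reach is approached as far as the arm can. A call with a gripper value outside its range is refused whole. The fingers move at their own pace and stop on an object; "squeeze" is the grip in N (left out, the last holds). Time passes only in rows, so rows that repeat a pose let the fingers close. It gives the time, the measured TCP pose, the force and the opening at its end, in the units of the state.
- ctrl.read_state(): the state, without advancing time (a new reading comes with each control period).
- ctrl.get_image(name): name is "scene" or "top"; returns the picture (400x640x3 uint8, red, green, blue); there is no depth.
- ctrl.camera_info(name): a dict with "mtx" (3x3 intrinsics, pixels), "k1" (the pictures are not rectified: a ray, as slopes to the right and down, at radius r is drawn at 1 + k1 r^2 times it, then the intrinsics apply), "cam_to_world" (4x4, takes a point from camera to world coordinates). Camera axes: x right, y down, z forward; pixel columns grow to the right and rows downward; lengths in mm; the calibration is good to about 2 mm. A picture is of the moment at which its call begins. camera_info takes no time and is no camera call.
- ctrl.sign_off(): hands the job in, once; it reports no verdict.
The state is a dict: "time": time; "joint_positions": joint angles; "dq": joint speeds; "joint_torque": joint torques, N m; "ee_pos": TCP position; "tcp_rot": TCP orientation; "wrist_force": force on the tool from outside, world axes, zero at the start; "torque": the same for the moment, N m; "width": opening from 0.0 (shut) to 1.0 (fully open).
Only numpy, scipy, OpenCV 4.12 (cv2) and the standard library are available. Lean on these libraries where they do the work, as an engineer would, in place of code of your own. Each camera call takes 0.05 s, during which the arm holds its last target. There are 200 camera calls.

## Working session

There is one attempt and no reset: what is moved stays moved. The work goes in short steps, Python scripts to look and compute and a tool call to move; the robot and the scene stay as the last step left them, time stands still between calls to the robot, and variables do not carry over. Pictures are saved under pics/ and viewed, about 8 in all and at most 12, crops included, and the job is handed in when it is done.

Besides the shell and the picture viewer there is one more tool, called after "Request:" as name(argument=value, ...) on one line, values as JSON. move_arm: Moves the arm, as the interface text tells. Its arguments: {"type":"object","properties":{"increments":{"type":"array"},"squeeze":{"type":"number"}},"required":["increments"]}

```bash
ls; mkdir -p pics; python3 - <<'E'
from station import ctrl
import cv2
s=ctrl.read_state();print(s['time'],s['ee_pos'],s['tcp_rot'],s['width'])
for n in("scene","top"):
    cv2.imwrite(f"pics/{n}0.png",ctrl.get_image(n)[:,:,::-1]);c=ctrl.camera_info(n);print(n,c)
E
```

```text
pics
0.0 [ 176.14813226 -598.90627686  230.33005103] [[ 2.81989149e-01 -9.59417554e-01 -2.76869230e-04]
 [-9.59415195e-01 -2.81989077e-01  2.15495961e-03]
 [-2.14558017e-03 -3.42042679e-04 -9.99997640e-01]] 1.0010594777520987
scene {'mtx': array([[377.27300463,   0.        , 317.55437799],
       [  0.        , 377.27300463, 199.27206315],
       [  0.        ,   0.        ,   1.        ]]), 'k1': -0.030944325712460825, 'cam_to_world': array([[ 5.13516104e-02,  7.23681019e-01, -6.88221472e-01,
         1.13017685e+03],
       [ 9.98638938e-01, -3.09123903e-02,  4.20082905e-02,
        -5.82869043e+01],
       [ 9.12603173e-03, -6.89441953e-01, -7.24283445e-01,
         7.02149736e+02],
       [ 0.00000000e+00,  0.00000000e+00,  0.00000000e+00,
         1.00000000e+00]])}
top {'mtx': array([[500.24630065,   0.        , 317.97338401],
       [  0.        , 500.24630065, 201.10340746],
       [  0.        ,   0.        ,   1.        ]]), 'k1': -0.025378414603036293, 'cam_to_world': array([[-6.12831776e-02, -9.76651394e-01,  2.05903925e-01,
         2.31967933e+02],
       [-9.98113299e-01,  5.91853370e-02, -1.63382640e-02,
        -2.14206847e+01],
       [ 3.77029518e-03, -2.06516706e-01, -9.78435810e-01,
         1.46686490e+03],
       [ 0.00000000e+00,  0.00000000e+00,  0.00000000e+00,
         1.00000000e+00]])}
```

View pics/top0.png

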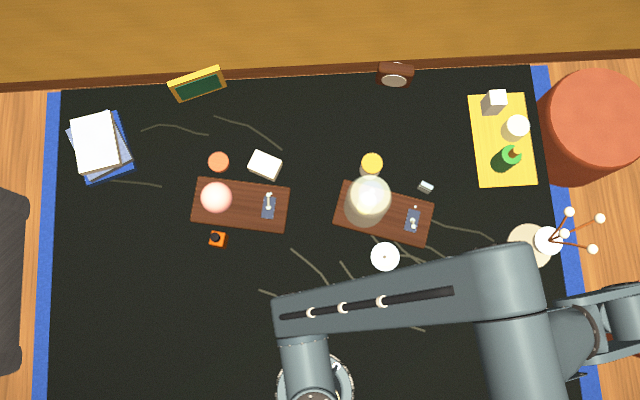

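View pics/scene0.png

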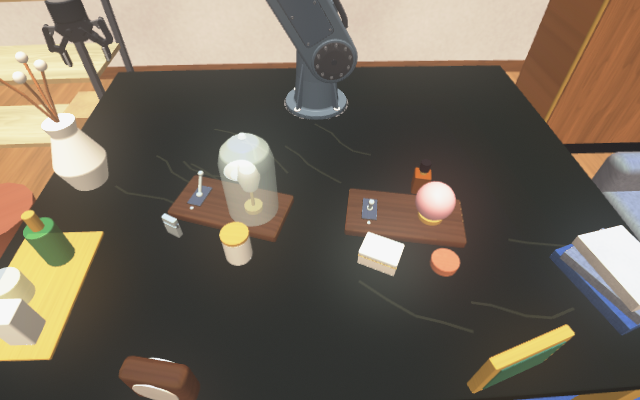

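The top view shows the quartz base around (240,205) with its lever at about (268,205), and the cloche base around (385,213) with its lever at about (412,218). The scene view shows both levers, at (200,185) and (369,205). I'll enlarge both for exact pixels.

```bash
cat > h.py <<'E'
import numpy as np,cv2
from station import ctrl
def ray(n,u,v):
    c=ctrl.camera_info(n);K=c['mtx'];T=c['cam_to_world']
    d=np.array([(u-K[0,2])/K[0,0],(v-K[1,2])/K[1,1]]);s=d.copy()
    for _ in range(10): s=d/(1+c['k1']*(s@s))
    r=T[:3,:3]@np.array([*s,1]);return T[:3,3],r/np.linalg.norm(r)
def onz(n,u,v,z):
    o,r=ray(n,u,v);return o+r*(z-o[2])/r[2]
def two(a,b):
    (o1,r1),(o2,r2)=ray("top",*a),ray("scene",*b)
    t=np.linalg.lstsq(np.c_[r1,-r2],o2-o1,rcond=None)[0]
    p,q=o1+t[0]*r1,o2+t[1]*r2;return (p+q)/2,np.linalg.norm(p-q)
E
python3 - <<'E'
import cv2,numpy as np
from h import *
t=cv2.imread('pics/top0.png');s=cv2.imread('pics/scene0.png')
R=lambda i,x,y,w,h,k:cv2.resize(i[y:y+h,x:x+w],None,fx=k,fy=k,interpolation=cv2.INTER_CUBIC)
a=np.hstack([R(t,245,180,50,50,8),R(t,390,195,50,50,8)]);b=np.hstack([R(s,345,180,50,25+0,8),R(s,175,160,50,25,8)])
cv2.imwrite('pics/c1.png',a)
cv2.imwrite('pics/c2.png',np.hstack([R(s,345,180,50,60,8),R(s,175,160,50,60,8)]))
hsv=cv2.cvtColor(t,cv2.COLOR_BGR2HSV)
m=cv2.inRange(hsv,(0,60,40),(14,220,140));m[:150]=0;m[260:]=0;m[:,:180]=0;m[:,445:]=0
m=cv2.morphologyEx(m,cv2.MORPH_OPEN,np.ones((3,3)))
for c in cv2.findContours(m,0,2)[0]:
    if cv2.contourArea(c)>800:
        P=np.array([onz("top",*p[0],25)[:2] for p in c],np.float32)
        r=cv2.minAreaRect(P);print(r,cv2.boxPoints(r).round().tolist())
E
```

```text
(no output)
```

View pics/c1.png

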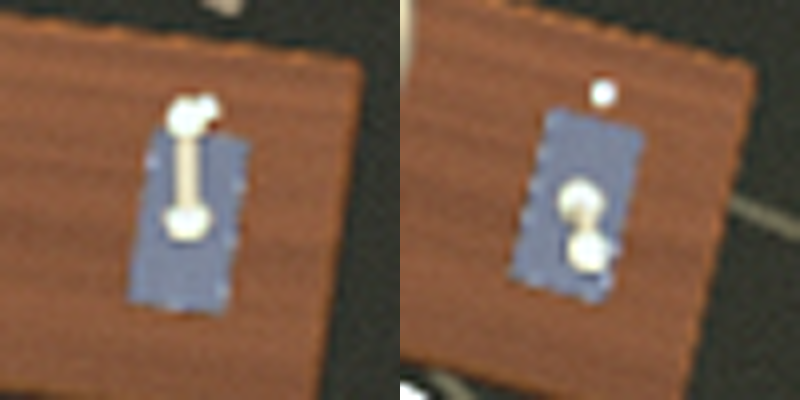

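View pics/c2.png

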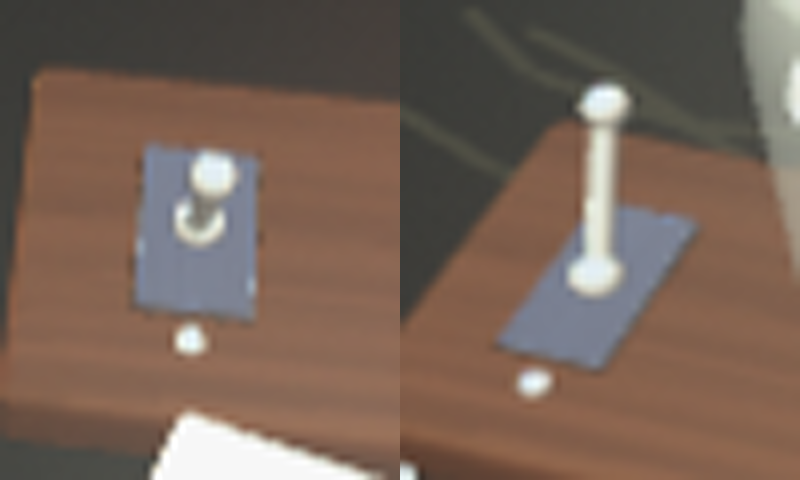

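The crops show the following. Quartz: ball at top crop (187,116), pivot (187,222), stud (208,108), leaning back (ON). Cloche: ball at (188,252), pivot (180,203), stud (203,93), leaning forward (OFF). Next I'll triangulate.

```bash
python3 - <<'E'
from h import *
np.set_printoptions(precision=1,suppress=True)
f=lambda o,p:(o[0]+(p[0]+.5)/8-.5,o[1]+(p[1]+.5)/8-.5)
D={'q':((245,180),(345,180),dict(tip=((187,116),(213,175)),piv=((187,222),(200,222)),stud=((208,108),(190,341)),
 c0=((160,133),(255,318)),c1=((248,145),(135,305)),c2=((222,313),(145,145)),c3=((130,300),(258,157)))),
'c':((390,195),(175,160),dict(tip=((188,252),(204,104)),piv=((180,203),(194,274)),stud=((203,93),(133,382)),
 c0=((152,108),(200,368)),c1=((242,132),(98,343)),c2=((202,302),(225,207)),c3=((112,277),(296,222))))}
z=dict(tip=78,piv=31,stud=30)
for n,(a,b,d) in D.items():
    C=[]
    for k,(p,q) in d.items():
        A,B=f(a,p),f(b,q);P,e=two(A,B);print(n,k,P,e,'top',onz('top',*A,z.get(k,29)),'scene',onz('scene',*B,z.get(k,29)))
        if k[0]=='c': C.append((onz('top',*A,29),onz('scene',*B,29)))
    C=np.array(C);print('centre',C.mean(0))
    for j in(0,1):
        v=C[0,j]+C[1,j]-C[2,j]-C[3,j];print('yaw',np.arctan2(v[1],v[0]),np.linalg.norm(v)/2)
s=ctrl.read_state();print(s['tcp_rot'])
E
```

```text
q tip [552.6  97.3  81.8] 2.6877282901650625 top [553.3  96.3  78. ] scene [549.1  99.6  78. ]
q piv [524.6 103.2  31.2] 2.7592586200119857 top [524.5 101.9  31. ] scene [524.5 104.6  31. ]
q stud [567.8  94.2  27.3] 3.027999579487825 top [566.9  92.5  30. ] scene [570.2  95.1  30. ]
q c0 [559.7 113.5  27.2] 5.4528498606446 top [558.8 110.6  29. ] scene [561.4 115.7  29. ]
q c1 [553.   80.1  26.9] 2.906531570094264 top [552.4  78.5  29. ] scene [554.8  81.1  29. ]
q c2 [490.4  91.6  29.5] 2.0389932468004925 top [490.3  90.7  29. ] scene [489.9  92.8  29. ]
q c3 [497.2 125.3  29.8] 2.9399607974936006 top [497.1 124.   29. ] scene [496.5 127.1  29. ]
centre [[524.7 100.9  29. ]
 [525.7 104.2  29. ]]
yaw -0.2039190148269919 63.17245508236626
yaw -0.1754395631749828 65.94137664483335
c tip [ 436.  -305.6   79.3] 2.6116937687525015 top [ 436.4 -307.2   78. ] scene [ 434.7 -304.7   78. ]
c piv [ 461.3 -314.6   31.3] 2.1265705093386056 top [ 461.5 -315.8   31. ] scene [ 461.1 -313.6   31. ]
c stud [ 502.2 -327.7   26.9] 2.9523088592588906 top [ 501.9 -328.5   30. ] scene [ 505.2 -324.9   30. ]
c c0 [ 497.7 -308.2   27.3] 3.0829559764793393 top [ 497.7 -309.4   29. ] scene [ 499.4 -306.    29. ]
c c1 [ 486.6 -340.5   28.1] 2.411721761236907 top [ 486.7 -341.5   29. ] scene [ 487.6 -338.9   29. ]
c c2 [ 424.8 -316.2   25. ] 10.13048168288145 top [ 425.1 -320.5   29. ] scene [ 429.4 -309.4   29. ]
c c3 [ 436.1 -287.5   28. ] 2.6956693076734033 top [ 436.2 -288.7   29. ] scene [ 437.2 -285.8   29. ]
centre [[ 461.4 -315.    29. ]
 [ 463.4 -310.    29. ]]
yaw -0.32661582580256104 64.99072600341454
yaw -0.3909333749188718 65.06355972367346
[[ 0.3 -1.  -0. ]
 [-1.  -0.3  0. ]
 [-0.  -0.  -1. ]]
```

Request:
move_arm(increments=[[[-29,-37,0],[0,0,0.08],0],[[-58,-74,0],[0,0,0.16],0],[[-88,-111,0],[0,0,0.24],0],[[-117,-148,0],[0,0,0.32],0],[[-146,-186,0],[0,0,0.4],0],[[-175,-223,0],[0,0,0.48],0],[[-204,-260,0],[0,0,0.55],0],[[-234,-297,0],[0,0,0.616],0]], squeeze=20)

```text
time: 1.1
ee_pos: [395.8, -290.0, 231.1]
tcp_rot: [[-0.327, -0.945, -0.0], [-0.945, 0.327, 0.0], [-0.0, 0.0, -1.0]]
wrist_force: [-0.3, -0.2, -0.8]
width: 0.003
```

Request:
move_arm(increments=[[[0,0,35],[0,0,0],0],[[0,0,70],[0,0,0],0],[[0,0,105],[0,0,0],0],[[0,0,135],[0,0,0],0],[[0,0,155],[0,0,0],0],[[0,0,163],[0,0,0],0],[[0,0,163],[0,0,0],0]])

```text
time: 1.98
ee_pos: [395.1, -291.2, 68.0]
tcp_rot: [[-0.324, -0.946, -0.001], [-0.946, 0.324, 0.001], [-0.0, 0.001, -1.0]]
wrist_force: [-1.1, -0.3, -0.5]
width: -0.006
```

```bash
python3 - <<'E'
from h import *
s=ctrl.read_state();print(s['ee_pos'],s['wrist_force'])
i=ctrl.get_image('scene')[:,:,::-1];cv2.imwrite('pics/s2.png',cv2.resize(i[120:240,140:290],None,fx=5,fy=5,interpolation=cv2.INTER_CUBIC))
E
```

```text
[ 395.08609763 -291.24683737   68.01177891] [-1.12418372 -0.30160231 -0.46184969]
```

View pics/s2.png

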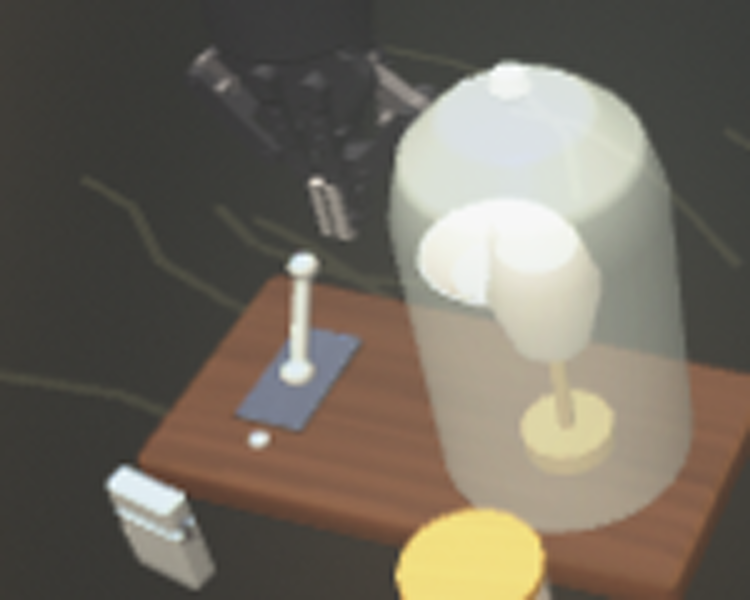

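The shut fingertips are at crop (335,215), in line with and in front of the lever ball at (302,265). I'll push along -y.

Request:
move_arm(increments=[[[0,-10,0],[0,0,0],0],[[0,-19,0],[0,0,0],0],[[0,-26,0],[0,0,0],0],[[0,-33,0],[0,0,0],0],[[0,-40,0],[0,0,0],0],[[0,-47,0],[0,0,0],0],[[0,-54,0],[0,0,0],0],[[0,-60,0],[0,0,0],0]])

```text
time: 3.02
ee_pos: [453.0, -311.5, 68.3]
tcp_rot: [[-0.324, -0.946, 0.001], [-0.946, 0.324, -0.001], [0.001, -0.001, -1.0]]
wrist_force: [1.2, -0.2, -0.5]
width: 0.002
```

```bash
python3 - <<'E'
from h import *
s=ctrl.read_state();print(s['ee_pos'],s['wrist_force'])
i=ctrl.get_image('scene')[:,:,::-1];cv2.imwrite('pics/s3.png',cv2.resize(i[120:240,140:290],None,fx=5,fy=5,interpolation=cv2.INTER_CUBIC))
E
```

```text
[ 453.04724334 -311.50269043   68.33071346] [ 1.18886743 -0.21505219 -0.53487954]
```

View pics/s3.png

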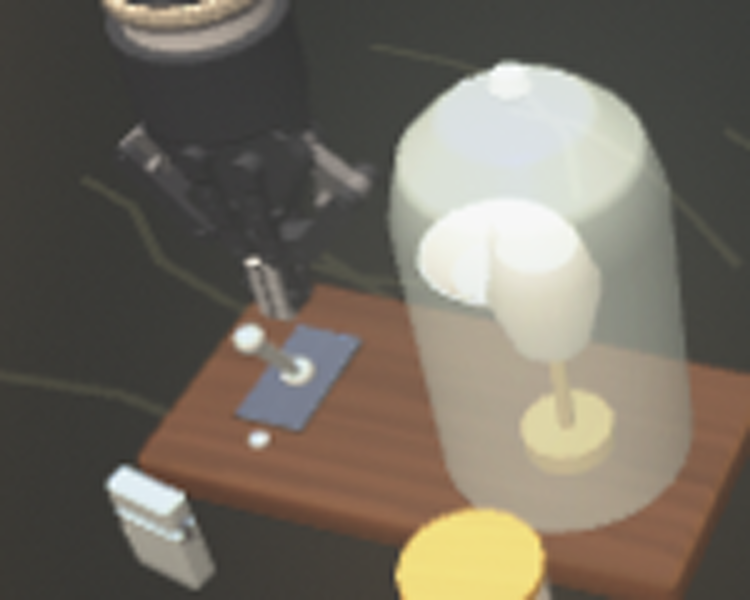

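The cloche lever has snapped to the stud side (ball at crop (248,338)), and the cloche and lighter haven't moved. Retreating, then lifting.

Request:
move_arm(increments=[[[0,20,0],[0,0,0],0],[[0,45,0],[0,0,0],0],[[0,55,-10],[0,0,0],0],[[0,55,-60],[0,0,0],0],[[0,55,-110],[0,0,0],0],[[0,55,-165],[0,0,0],0],[[0,55,-220],[0,0,0],0],[[0,55,-245],[0,0,0],0]])

```text
time: 4.08
ee_pos: [401.3, -294.3, 318.1]
tcp_rot: [[-0.324, -0.946, 0.006], [-0.946, 0.324, -0.006], [0.004, -0.008, -1.0]]
wrist_force: [-0.9, 0.2, 0.2]
width: -0.002
```

Request:
move_arm(increments=[[[-48,9,0],[0,0,0],0],[[-97,17,0],[0,0,0],0],[[-145,26,0],[0,0,0],0],[[-193,35,0],[0,0,0],0],[[-239,16,0],[0,0,-0.05],0],[[-286,-2,0],[0,0,-0.1],0],[[-332,-21,0],[0,0,-0.14],0],[[-379,-40,0],[0,0,-0.14],0]])

```text
time: 5.08
ee_pos: [562.1, 54.1, 314.5]
tcp_rot: [[-0.189, -0.982, 0.002], [-0.982, 0.189, -0.0], [-0.0, -0.002, -1.0]]
wrist_force: [1.6, -0.6, -0.1]
width: -0.001
```

```bash
python3 - <<'E'
from h import *
s=ctrl.read_state();R=s['tcp_rot'];print(s['ee_pos'],R)
print(R.T@(np.array([596,89,313])-s['ee_pos']), np.arctan2(-R[1,1],-R[0,1]))
E
```

```text
[562.08110955  54.05594837 314.47156723] [[-1.88616031e-01 -9.82048175e-01  2.31832419e-03]
 [-9.82050906e-01  1.88615751e-01 -3.41085236e-04]
 [-1.02310323e-04 -2.34104651e-03 -9.99997255e-01]]
[-40.71433351 -26.71554093   1.53827927] -0.18975293215596453
```

Request:
move_arm(increments=[[[-21,-14,0],[0,0,0],0],[[-41,-27,0],[0,0,0],0],[[-41,-27,50],[0,0,0],0],[[-41,-27,100],[0,0,0],0],[[-41,-27,140],[0,0,0],0],[[-41,-27,165],[0,0,0],0],[[-41,-27,165],[0,0,0],0]])

```text
time: 5.95
ee_pos: [593.9, 87.9, 147.0]
tcp_rot: [[-0.189, -0.982, -0.004], [-0.982, 0.189, 0.0], [0.0, 0.004, -1.0]]
wrist_force: [-0.2, -0.4, -0.6]
width: -0.002
```

```bash
python3 - <<'E'
from h import *
s=ctrl.read_state();R=s['tcp_rot'];print(s['ee_pos'])
print(R.T@(np.array([596,89,68])-s['ee_pos']))
i=ctrl.get_image('scene')[:,:,::-1];cv2.imwrite('pics/s4.png',cv2.resize(i[80:260,300:480],None,fx=3.3,fy=3.3,interpolation=cv2.INTER_CUBIC))
E
```

```text
[593.91026274  87.85527354 146.95530443]
[-1.55451192 -2.12804618 78.94727614]
```

View pics/s4.png

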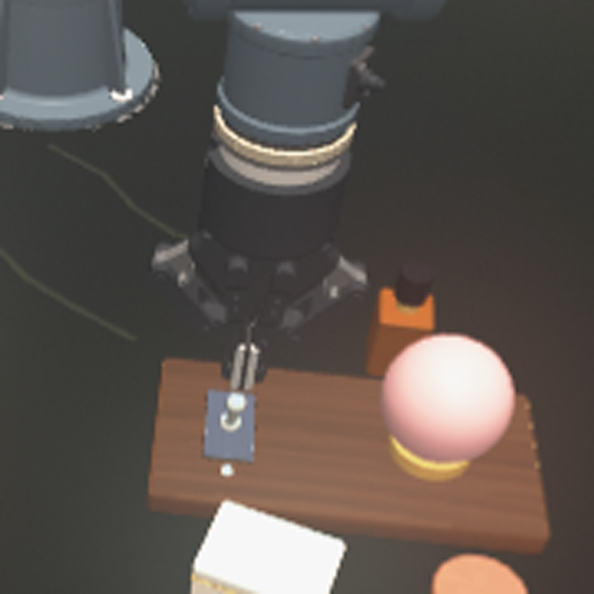

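The fingers are above and behind the quartz lever (ball at crop (236,402), fingertips at (243,385) but 70 mm higher). Sphere, box and perfume are clear. Descending.

Request:
move_arm(increments=[[[-1,-2,30],[0,0,0],0],[[-1,-2,55],[0,0,0],0],[[-1,-2,72],[0,0,0],0],[[-1,-2,79],[0,0,0],0],[[-1,-2,79],[0,0,0],0]])

```text
time: 6.62
ee_pos: [597.5, 88.3, 69.7]
tcp_rot: [[-0.189, -0.982, 0.001], [-0.982, 0.189, -0.0], [-0.0, -0.001, -1.0]]
wrist_force: [0.2, -0.7, 1.6]
width: -0.001
```

```bash
python3 - <<'E'
from h import *
s=ctrl.read_state();R=s['tcp_rot'];print(s['ee_pos'],s['wrist_force'])
print(R.T@(np.array([553,97,78])-s['ee_pos']),R.T@(np.array([525,102.5,68])-s['ee_pos']))
i=ctrl.get_image('scene')[:,:,::-1];cv2.imwrite('pics/s5.png',cv2.resize(i[140:260,330:480],None,fx=5,fy=5,interpolation=cv2.INTER_CUBIC))
E
```

```text
[597.50247557  88.32752698  69.73259783] [ 0.18654608 -0.74941455  1.55904356]
[-0.10415303 45.33361898 -8.29965067] [-0.2104306  73.87559126  1.68005489]
```

View pics/s5.png

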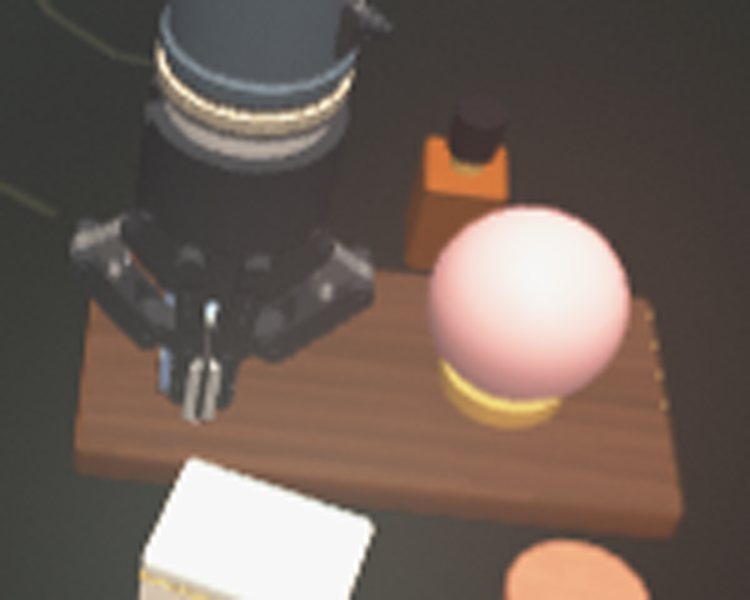

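The fingertips are behind the lever, centred laterally. The ball is 45 mm along +y and the sphere and box are clear. Pushing.

Request:
move_arm(increments=[[[0,12,0],[0,0,0],0],[[0,23,0],[0,0,0],0],[[0,31,0],[0,0,0],0],[[0,38,0],[0,0,0],0],[[0,45,0],[0,0,0],0],[[0,52,0],[0,0,0],0],[[0,59,0],[0,0,0],0],[[0,66,0],[0,0,0],0]])

```text
time: 7.68
ee_pos: [530.0, 101.0, 68.6]
tcp_rot: [[-0.189, -0.982, -0.004], [-0.982, 0.189, 0.0], [0.001, 0.004, -1.0]]
wrist_force: [0.1, -0.0, -0.6]
width: -0.003
```

Request:
move_arm(increments=[[[0,-20,0],[0,0,0],0],[[0,-45,0],[0,0,0],0],[[0,-55,-10],[0,0,0],0],[[0,-55,-60],[0,0,0],0],[[0,-55,-110],[0,0,0],0],[[0,-55,-165],[0,0,0],0],[[0,-55,-200],[0,0,0],0],[[0,-55,-200],[0,0,0],0]])

```text
time: 8.68
ee_pos: [587.0, 90.6, 273.0]
tcp_rot: [[-0.189, -0.982, 0.006], [-0.982, 0.189, -0.0], [-0.001, -0.006, -1.0]]
wrist_force: [0.5, 0.0, 0.1]
width: -0.003
```

```bash
python3 - <<'E'
from h import *
s=ctrl.read_state();print(s['time'],s['ee_pos'],s['wrist_force'])
i=ctrl.get_image('scene')[:,:,::-1];cv2.imwrite('pics/s6.png',cv2.resize(i[120:280,140:480],None,fx=2.3,fy=2.3,interpolation=cv2.INTER_CUBIC))
E
```

```text
8.675 [587.00026729  90.62872836 272.99804832] [0.48677081 0.02737859 0.07954648]
```

View pics/s6.png

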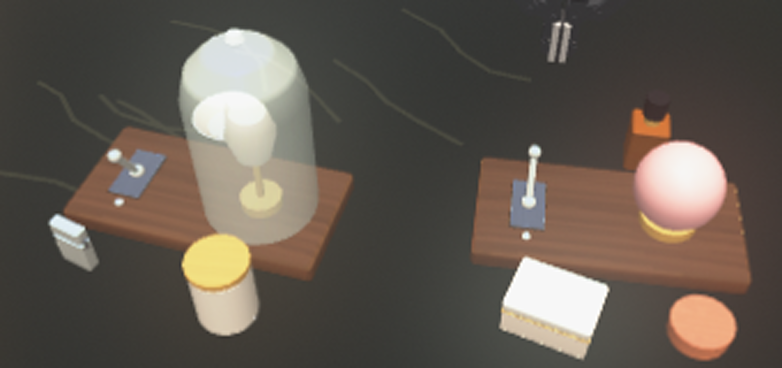

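Both levers look flipped: the quartz ball is at crop (535,152), above its pivot at (529,203). One numeric check against the OFF stop, then I'll hand in.

```bash
python3 - <<'E'
from h import *
u,v=140+535/2.3,120+152/2.3
for z in(78,85):print(z,onz('scene',u,v,z))
print('OFF expected',525-25.5,107.5,'upright',525,102.5)
i=ctrl.get_image('top');t=cv2.cvtColor(cv2.imread('pics/top0.png'),cv2.COLOR_BGR2RGB)
for n,(x,y,w,h) in dict(box=(245,147,40,36),tin=(205,150,26,24),perf=(206,229,24,20),dish=(368,240,34,32),candle=(358,150,28,18),lighter=(416,178,20,16)).items():
    print(n,np.abs(i[y:y+h,x:x+w].astype(int)-t[y:y+h,x:x+w]).mean().round(1))
E
```

```text
78 [499.60304561 110.44160355  78.        ]
85 [506.67509322 108.54926989  85.        ]
OFF expected 499.5 107.5 upright 525 102.5
box 77.0
tin 61.0
perf 79.7
dish 2.3
candle 1.8
lighter 2.1
```

```bash
python3 -c "
from station import ctrl
print(ctrl.sign_off())"
```

```text
the job is handed in; nothing more can be done
None
```

I flipped the cloche lever back to ON first, then the quartz lever forward to OFF. Both were pushed with the shut fingertips and never gripped. I handed the job in at about 8.7 s, with the tool about 270 mm above the console and touching nothing.

**Levers:** In the picture after the first push, and again in the last one, the cloche lever leans to its stud side. The quartz ball's last measured position was (500, 110) mm in x and y, against (499.5, 107.5) expected at the OFF stop.

**Forces:** The wrist force at the end of each move stayed under about 2 N.

**Loose things:** The dish, candle and lighter were unchanged in the top view. There the arm hid the pearl box, tin and perfume, so that comparison told nothing about them. I checked those three by eye in the scene view, where they stand within about a pixel of where they began. The cloche and sphere showed no sign of contact.

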